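Sweep brass blanks through the gate into the drop slot

TASK

On the sorting tray, push the three loose brass blanks with the fingertips across the dark deck and through the narrow gate, one after the other, so that each drops into the slot behind the gate before the next one goes in. Keep the blanks flat on the deck: nothing is picked up or carried. Leave the punch, the jar and the little stake standing where they are on the deck, and do not disturb the other things on the bench.

Things in the scene. Friction and masses are not known exactly. Their poses are not given: they have to be found in the camera images.
- tray: Fixed wooden sorting tray, 240 mm (x) by 337 mm (y -171 to +166). Origin on the bench; z up, +y towards gate and slot. Flat dark deck 50 mm above the bench, x -114 to 114, y -165 to 104 mm, rails 12 mm high on both sides and the -y end. At the +y end a brass wall 12 mm high, inner face at y = 110, has the gate in its middle. Punch, jar and stake stand near three corners of the deck.
- gate (a point): Middle of the gate on the brass wall's inner face, at deck height: tray frame (0, 110, 50) mm. Gate 38 mm wide along tray x, between two posts of 5 mm radius, 12 mm high, 10 mm thick; passage is along tray +y. The deck ends 6 mm before this point: a blank whose centre is pushed some 5 mm past that end tips down into the slot, so fingers need not enter the gate.
- slot (a point): Centre of the slot's white floor, 44 mm below the deck: tray frame (0, 132, 6) mm. The slot is open on top, 38 mm wide (tray x), 56 mm long (tray y 104 to 160 mm), with rails 12 mm above deck height on its sides and far end.
- blank1_center (a point): Centre of a loose brass blank: a plain flat disc, 28 mm in diameter, 8 mm thick, about 42 g, lying on the deck (this point is 4 mm above the deck). The three are alike; it slides when pushed and stops when the push stops.
- blank2_center (a point): Centre of a loose brass blank: a plain flat disc, 28 mm in diameter, 8 mm thick, about 42 g, lying on the deck (this point is 4 mm above the deck). The three are alike; it slides when pushed and stops when the push stops.
- blank3_center (a point): Centre of a loose brass blank: a plain flat disc, 28 mm in diameter, 8 mm thick, about 42 g, lying on the deck (this point is 4 mm above the deck). The three are alike; it slides when pushed and stops when the push stops.
- punch: Steel doming punch standing on the deck, 20 mm diameter, 47 mm high, loose. Origin at the centre of its underside. Must be left alone.
- jar: Small amber jar with white cap standing on the deck, 28 mm diameter, 40 mm high, loose. Origin at the centre of its underside. Must be left alone.
- stake: Small wooden block 24 x 24 x 30 mm with a dark steel stud (40 mm high in all) standing on the deck, loose. Origin at the centre of its underside. Must be left alone.
- mug: White mug on the bench, 80 mm diameter, 90 mm high, to the left of the tray, loose. Origin at the centre of its underside. Must be left alone.
- hammer: Hammer, 240 mm, lying on the bench to the right of the tray, loose. Must be left alone.
- graver: Graver with wooden handle, 150 mm, lying on the bench to the right, loose. Must be left alone.
- brush: Brush, 180 mm, lying on the bench to the left, loose. Must be left alone.

How it is judged:
By the outcome, as a careful person would: the job done as asked, in the order asked, and still so for the second after the job is handed in, with the robot touching nothing.
It also fails if it takes over 58 s, if anything falls off the work surface, if the arm or the gripper's body presses on something with over 40 N, if the wrist force passes 120 N, or if a joint passes its speed limit or range.

ROBOT

A 6-joint arm with a two-finger parallel gripper is mounted at the origin on the work surface. World frame = base frame: x ahead of the robot, y to its left, z up, the work surface at z = 0. Lengths are in mm, angles in rad, forces in N, time in s.
With the tool pointing down it reaches from about 300 to 775 mm from the base axis. Payload 14.6 kg.
Tool frame: the origin (TCP) lies midway between the tips of the shut fingers; the grasp point (between the pads) lies 19 mm behind it; z points along the fingers, y is the direction in which the jaws open and shut (so a half turn about z gives the same grasp; the last joint's range is limited). The gripper opens to 85 mm and grips with 20 to 120 N. Pads are 22 mm wide; open, the fingers measure 114 mm over their backs; the gripper's body (76 mm by 85 mm) begins 54 mm behind the grasp point. The pads swing forward as they close: fully open they stand 13 mm farther back than shut.
Start: joints at [-1.406, 0.3, 1.521, -0, 1.321, -0.067], TCP at [126.345, -535.282, 231.281] pointing down, gripper open.
Joint ranges: [-3.03, 3.03], [-0.79, 2.21], [0.23, 2.52], [-1.04, 4.18], [0, 3.07], [-2.55, 2.55]. Speed limits (rad/s): [2.22, 2.22, 2.57, 3.14, 3.14, 3.14].

INTERFACE

Orientations are given as a unit quaternion [w, x, y, z].
In Python, from cell import bot gives the robot as it stands. Calls block until the motion is done:
- bot.move_pose(position, orientation): joint-space move of the TCP to a pose.
- bot.move_straight(position, speed=150, ori=None): straight line of the TCP; ori=None keeps the orientation; speed is the mean speed in mm/s.
- bot.goto_joints(angles): joint-space move.
- bot.let_go() and bot.grab(): open the fingers fully, or close them until they stop; the grip force is fixed at half the most.
- bot.dwell(seconds).
- bot.ik(position, orientation): joint angles nearest the present ones, or None.
- bot.capture(name): name is "scene" or "top" or "wrist"; returns the picture (400x640x3 uint8, red, green, blue); there is no depth.
- bot.camera_info(name): a dict with "fx", "fy", "cx", "cy" (pixels), "dist" ([k1, k2, p1, p2, k3] as OpenCV has them; the pictures are not rectified), "R" (3x3) and "t" (3): a world point X has camera coordinates R X + t; the wrist camera has in their place "T_tool_cam" (4x4, takes a point from camera to tool coordinates, whose origin is the TCP and whose axes are the flange's). Camera axes: x right, y down, z forward; pixel columns grow to the right and rows downward; lengths in mm; the calibration is good to about 2 mm. A picture is of the moment at which its call begins: read the wrist's pose just before it. camera_info takes no time and is no camera call.
A pose or a line that the arm cannot do raises bot.IKError and nothing moves.
- bot.sign_off(): hands the job in, once; it reports no verdict.
Readings, each from a call of its own:
- bot.read_t(): time.
- bot.read_joint_pos(): joint angles.
- bot.read_qd(): joint speeds.
- bot.read_effort(): joint torques, N m.
- bot.read_position(): TCP position.
- bot.read_tcp_rot(): TCP orientation.
- bot.read_force(): force on the tool from outside, world axes, zero at the start.
- bot.read_ft_torque(): the same for the moment, N m.
- bot.read_gripper_width(): finger opening in mm.
Only numpy, scipy, OpenCV 4.12 (cv2) and the standard library are available. Lean on these libraries where they do the work, as an engineer would, in place of code of your own. Each camera call takes 0.05 s, during which the arm holds its last target.

## Working session

There is one attempt and no reset: what is moved stays moved. The work goes in short steps, each a Python script; the robot and the scene stay as the last script left them, time stands still between calls to the robot, and variables do not carry over. Pictures are saved under pics/ and viewed, and the job is handed in when it is done.

```bash
ls; mkdir -p pics; python3 - <<'E'
from cell import bot
import cv2
for n in ["scene","top"]:
    cv2.imwrite(f"pics/{n}0.png",bot.capture(n)[:,:,::-1])
    i=bot.camera_info(n);print(n,{k:(v.tolist() if hasattr(v,'tolist') else v) for k,v in i.items()})
print(bot.camera_info("wrist")); print(bot.read_t(),bot.read_tcp_rot(),bot.read_gripper_width())
E
```

```text
pics
scene {'fx': 431.31928844633626, 'fy': 431.31928844633626, 'cx': 314.54849962036, 'cy': 198.44711558224625, 'dist': [-0.11109560545950611, 0.0, 0.0, 0.0, 0.0], 'R': [[-0.34804287222324737, 0.9374737145082668, -0.003032111585104332], [0.7667292751495907, 0.2827889007971618, -0.5763303360179088], [-0.5394370933882608, -0.20291247421488204, -0.8172112028630171]], 't': [192.41766026404525, -360.7367232872943, 1820.829230855177]}
top {'fx': 454.5363820470483, 'fy': 454.5363820470483, 'cx': 316.9361886282952, 'cy': 198.6379936941172, 'dist': [-0.03846499006489381, 0.0, 0.0, 0.0, 0.0], 'R': [[0.09404076873036885, -0.9955498076428391, -0.006075715505818385], [-0.972685273875429, -0.09057660970191234, -0.21372701223941992], [0.21222556821100286, 0.026008811530206115, -0.9768745313090639]], 't': [-46.842407238591804, 518.4111685918122, 1167.8331730627115]}
{'fx': 320.8107570071747, 'fy': 320.8107570071747, 'cx': 325.5971721612355, 'cy': 204.8294071543409, 'dist': array([-0.06326672,  0.        ,  0.        ,  0.        ,  0.        ]), 'T_tool_cam': array([[ 3.35521871e-04, -9.56762383e-01, -2.90870468e-01,
         7.33628706e+01],
       [ 9.99999449e-01,  6.10414489e-04, -8.54331952e-04,
        -7.05792205e-01],
       [ 9.94944223e-04, -2.90870021e-01,  9.56762061e-01,
        -1.42612999e+02],
       [ 0.00000000e+00,  0.00000000e+00,  0.00000000e+00,
         1.00000000e+00]])}
0.1 [-5.04683793e-04  9.93289588e-01  1.15652661e-01 -3.00539003e-05] 85.65363649242269
```

View pics/top0.png

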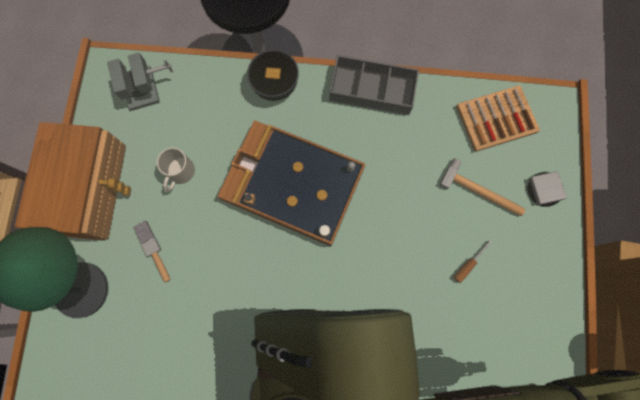

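View pics/scene0.png

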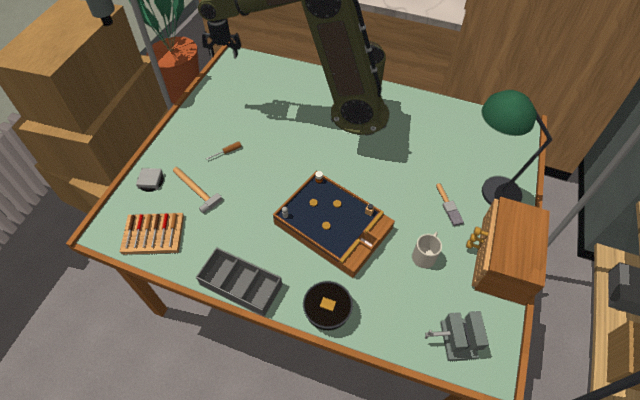

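```bash
cat > h.py <<'E'
import numpy as np, cv2
from cell import bot
from scipy.spatial.transform import Rotation as Ro
def rot(q): return Ro.from_quat([q[1],q[2],q[3],q[0]]).as_matrix()
def cam(n):
    """K,dist,Rwc (cam->world),C"""
    i=bot.camera_info(n)
    K=np.array([[i['fx'],0,i['cx']],[0,i['fy'],i['cy']],[0,0,1.]]);d=np.array(i['dist'])
    if n=='wrist':
        R=rot(bot.read_tcp_rot());p=np.array(bot.read_position());T=i['T_tool_cam']
        return K,d,R@T[:3,:3],R@T[:3,3]+p
    R=np.array(i['R']);return K,d,R.T,-R.T@np.array(i['t'])
def ray(c,uv,z):
    K,d,R,C=c
    n=cv2.undistortPoints(np.array(uv,float).reshape(-1,1,2),K,d).reshape(-1,2)
    v=np.c_[n,np.ones(len(n))]@R.T
    return C+v*((z-C[2])/v[:,2])[:,None]
def proj(c,X):
    K,d,R,C=c
    return cv2.projectPoints(np.array(X,float).reshape(-1,3),cv2.Rodrigues(R.T)[0],-R.T@C,K,d)[0].reshape(-1,2)
E
python3 - <<'E'
from h import *
c=cam('top')
print(ray(c,[(263,127),(362,165),(329,242),(220,195)],62)[:,:2].round(0))
print(ray(c,[(298,167),(322,195),(292,201)],58)[:,:2].round(0))
print(ray(c,[(249,163)],50)[:,:2].round(0))
for q in [(0,1,0,0),(0,.7071,.7071,0),(0,.7071,-.7071,0)]:
    print(bot.ik([470,80,250],q))
E
```

```text
[[ 708.  170.]
 [ 624. -112.]
 [ 406.  -41.]
 [ 505.  262.]]
[[603.  62.]
 [531. -11.]
 [507.  68.]]
[[605. 198.]]
[ 9.17531335e-02  1.20274705e-01  1.69390235e+00 -4.44089210e-16
  1.32741560e+00  1.66254946e+00]
[ 9.17531335e-02  1.20274705e-01  1.69390235e+00 -4.44089210e-16
  1.32741560e+00  9.17531335e-02]
None
```

```bash
python3 - <<'E'
from h import *
th=np.arctan2(.29,.957) # tray y dir rotated -th... tray x=(.957,-.29)
# tool x -> +tray x? tool pointing down: x->tray x
a=-th; q=[0,np.cos(a/2),np.sin(a/2),0]
print(rot(q)[:,0], bot.ik([540,70,230],q))
bot.move_pose([540,70,230],q); bot.grab()
print(bot.read_t(),bot.read_gripper_width(),bot.read_position())
c=cam('wrist');im=bot.capture('wrist');cv2.imwrite('pics/w1.png',im[:,:,::-1]);np.savez('w1.npz',im=im,K=c[0],d=c[1],R=c[2],C=c[3])
E
```

```text
[ 0.9570244 -0.2900074  0.       ] [ 6.16446642e-02  2.88731174e-01  1.53844560e+00 -4.44089210e-16
  1.31441588e+00  1.92667556e+00]
3.4583 -0.07640362549033444 [540.00427177  70.01115285 230.01438163]
```

View pics/w1.png

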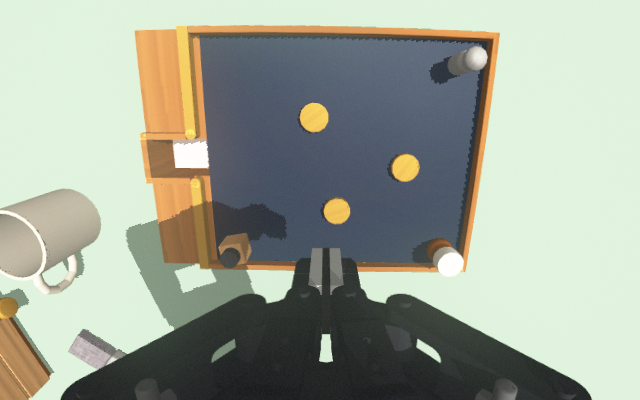

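```bash
cat > see.py <<'E'
from h import *
def blanks(im,c,Z=58.):
    hsv=cv2.cvtColor(im,cv2.COLOR_RGB2HSV)
    m=cv2.inRange(hsv,(15,140,110),(32,255,255))
    m=cv2.morphologyEx(m,cv2.MORPH_OPEN,np.ones((3,3)))
    n,l,s,ce=cv2.connectedComponentsWithStats(m)
    out=[]
    for k in range(1,n):
        if s[k,4]<60: continue
        out.append((ce[k].round(1),s[k,4],s[k,:4],ray(c,[ce[k]],Z)[0,:2].round(1)))
    return m,out
E
python3 - <<'E'
from see import *
f=np.load('w1.npz');im=f['im'];c=(f['K'],f['d'],f['R'],f['C'])
m,o=blanks(im,c)
for x in o: print(*x)
hsv=cv2.cvtColor(im,cv2.COLOR_RGB2HSV)
d=cv2.inRange(hsv,(100,60,15),(130,255,110))
big=np.hstack([cv2.resize(im[10:290,120:520,::-1],None,fx=1,fy=1),cv2.cvtColor(d[10:290,120:520],cv2.COLOR_GRAY2BGR)])
cv2.imwrite('pics/m1.png',big)
cv2.imwrite('pics/z1.png',cv2.resize(im[110:290,130:350,::-1],None,fx=3.3,fy=3.3,interpolation=cv2.INTER_CUBIC))
E
```

```text
[172.   76.7] 6020 [136  26 108 111] [680.1 178.3]
[252.7  28.3] 69 [245  26  17   5] [695.7  91.7]
[461.7  33.2] 257 [435  30  54   7] [638.3 -88. ]
[494.6  40.2] 90 [490  33   9  19] [ 624.5 -116.7]
[488.1 101.3] 406 [480  53  17  99] [ 572.4 -101.2]
[313.6 117. ] 651 [300 103  28  29] [605.2  62.7]
[162.7 139.9] 355 [141 133  55  30] [628.7 211.2]
[404.6 167.1] 592 [391 154  28  27] [533.2  -9.5]
[182.8 204.8] 2285 [145 164  64 104] [561.4 219.1]
[336.4 210.3] 526 [324 198  26  25] [509.5  68.1]
[  7.4 307.8] 321 [  0 298  18  22] [504.7 496.9]
```

View pics/m1.png

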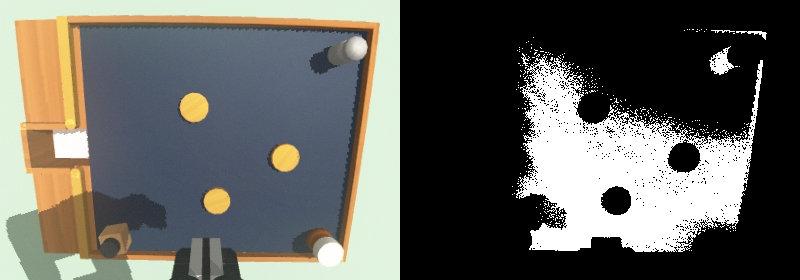

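View pics/z1.png

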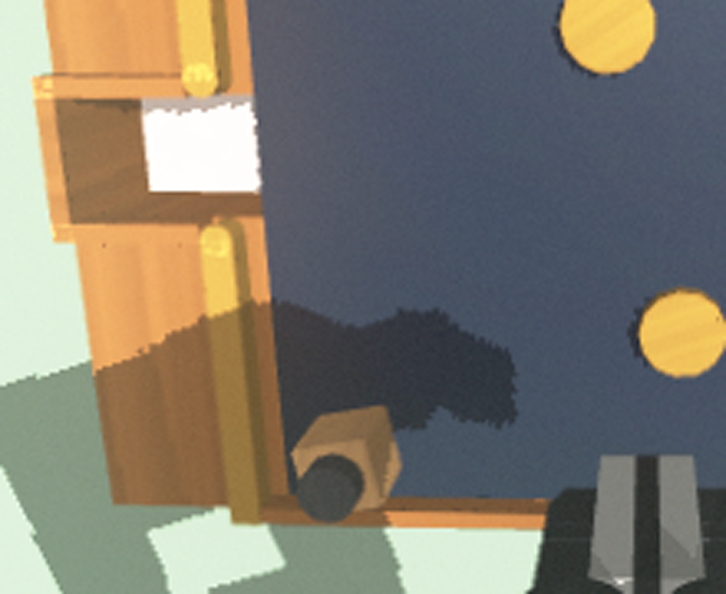

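```bash
python3 - <<'E'
from see import *
f=np.load('w1.npz');im=f['im'];c=(f['K'],f['d'],f['R'],f['C'])
p=ray(c,[(190.3,132.7),(195.2,182.1)],62)[:,:2];print(p,np.linalg.norm(p[0]-p[1]))
dx=p[0]-p[1];print('posts yaw',np.degrees(np.arctan2(dx[1],dx[0])))
I=im.astype(int);d=((I[:,:,2]-I[:,:,0])>8).astype(np.uint8)
# +y deck end
def line(pts,z):
    w=ray(c,pts,z)[:,:2]
    v=cv2.fitLine(w.astype(np.float32),cv2.DIST_HUBER,0,.1,.01).ravel();return v
L=[(np.where(d[r,150:300])[0][0]+150-.5,r) for r in list(range(60,125))+list(range(182,225))]
Rr=[(np.where(d[r,:520])[0][-1]+.5,r) for r in range(90,230)]
T=[(u,np.where(d[20:200,u])[0][0]+20-.5) for u in range(220,420)]
for n,P,z in (('+y',L,50),('-y',Rr,50),('+x',T,50)):
    v=line(P,z);print(n,v.round(3),np.degrees(np.arctan2(v[1],v[0])).round(2),P[0],P[-1])
E
```

```text
[[626.56265653 180.14960605]
 [580.17255979 194.84120231]] 48.66090911440739
posts yaw -17.57282912358496
+y [ 9.69000e-01 -2.46000e-01  6.47822e+02  1.60231e+02] -14.22 (np.float64(201.5), 60) (np.float64(241.5), 224)
-y [ 9.52000e-01 -3.06000e-01  5.17992e+02 -7.85550e+01] -17.82 (np.float64(480.5), 90) (np.float64(461.5), 229)
+x [ 3.0400e-01  9.5300e-01  6.5998e+02 -5.5480e+00] 72.29 (220, np.float64(36.5)) (419, np.float64(38.5))
```

```bash
cat > tray.py <<'E'
from see import *
YAW=np.radians(-17.72)
ex=np.array([np.cos(YAW),np.sin(YAW)]);ey=np.array([-ex[1],ex[0]])
O=np.array([603.37,187.5])-115*ey
def W(x,y): return O+x*ex+y*ey
def T(p): p=np.array(p)-O; return np.array([p@ex,p@ey])
Q=[0,np.cos(YAW/2),np.sin(YAW/2),0]
E
python3 - <<'E'
from tray import *
print(O,'edge -y',T([518,-78.55]),'edge +x',T([660,-5.55]))
for b in [(605.2,62.7),(533.2,-9.5),(509.5,68.1)]: print(T(b).round(1))
f=np.load('w1.npz');c=(f['K'],f['d'],f['R'],f['C'])
print('stake top',T(ray(c,[(230,258)],90)[0,:2]),'jar',T(ray(c,[(449,263)],90)[0,:2]),'punch',T(ray(c,[(476,58)],97)[0,:2]))
# gates by top view
c=cam('top');im=bot.capture('top')
m,o=blanks(im,c)
for x in o: print(*x,T(x[3]).round(1))
E
```

```text
[568.36795784  77.956141  ] edge -y [  -0.34318197 -164.41102631] edge +x [112.70098238 -51.65457681]
[39.7 -3.3]
[ -6.9 -94. ]
[-53.1 -27.3]
stake top [-93.37037374  76.66655985] jar [ -95.6388299  -138.62544388] punch [  90.53763501 -135.59480557]
[272.6  72.7] 149 [265  68  16  11] [876.9 163.3] [267.9 175.2]
[107.8 182.1] 102 [ 99 178  16   9] [513.1 576.7] [-204.4  458.3]
[321.2 194.8] 68 [317 191   9   9] [531.8  -8.8] [ -8.4 -93.8]
```

```bash
cat >> tray.py <<'E'
ZP=52.5
def go(x,y,z,v=200): bot.move_straight([*W(x,y),z],speed=v,ori=Q)
def look(name):
    c=cam('wrist');im=bot.capture('wrist');cv2.imwrite(f'pics/{name}.png',im[:,:,::-1])
    print('t',bot.read_t())
    for x in blanks(im,c)[1]:
        t=T(x[3])
        if abs(t[0])<110 and -160<t[1]<106 and 150<x[1]: print(x[0],x[1],x[2],t.round(1))
E
python3 - <<'E'
from tray import *
go(71,-3.3,85,250); go(71,-3.3,ZP,120)
go(25,-3.3,ZP,60); print(bot.read_force())
go(40,-3.3,ZP); go(40,-3.3,85);go(20,-60,110)
look('a1')
E
```

```text
[ 0.24015723 -0.71606741 -0.26365971]
t 6.8333
[241.8 253.9] 1211 [222 234  41  40] [-0.5 -3.9]
[377.3 261.1] 1252 [358 242  40  39] [ -5.8 -94.5]
```

View pics/a1.png

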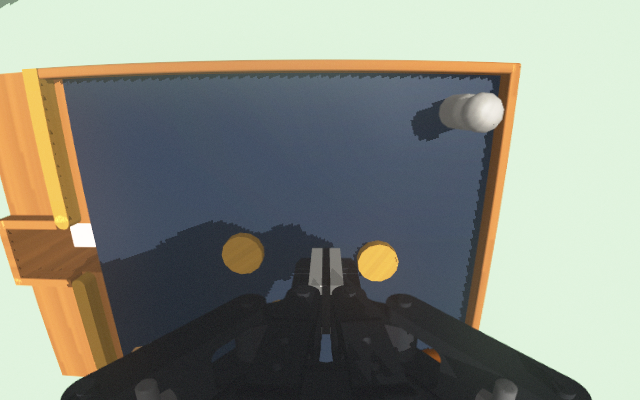

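The first blank, at pixel (242,254), now lies in line with the gate at tray (-0.5,-3.9). The second is untouched at (377,261). Next I push the first one through.

```bash
python3 - <<'E'
from tray import *
go(-0.3,-35,85); go(-0.3,-35,ZP,120)
go(-0.3,75,ZP,80); print(bot.read_force())
go(-0.3,97,ZP,50); print(bot.read_force())
go(-0.3,88,ZP,100); go(-0.3,60,85); go(-20,20,130)
look('a2')
E
```

```text
[-0.92010773  0.42513676 -0.27586865]
[-0.04857284  0.27255543 -0.2992361 ]
t 10.85
[488.5 197. ] 1162 [471 178  37  39] [ -6.2 -93.7]
[390.7 257.4] 1035 [373 240  37  36] [-52.5 -27.1]
```

View pics/a2.png

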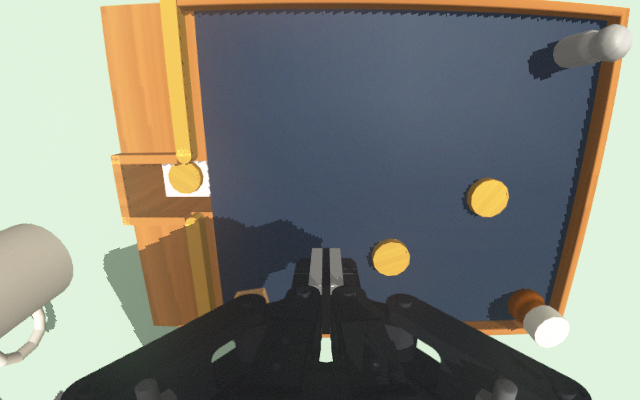

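The first blank, at (185,178), lies on the white slot floor. The other two are at tray (-52.5,-27.1) and (-6,-94). Next is the one at (-52.5,-27.1).

```bash
python3 - <<'E'
from tray import *
go(-83,-27.1,85,200); go(-83,-27.1,ZP,120)
go(-25,-27.1,ZP,60); print(bot.read_force())
go(-35,-27.1,ZP); go(-35,-27.1,85); go(-15,20,120)
look('c1')
E
```

```text
[0.63405827 0.74989974 0.5772294 ]
t 14.05
[397.5 198.3] 1310 [377 178  42  41] [  0.2 -27.3]
[493.8 207.5] 1258 [475 188  40  40] [ -6.2 -93.7]
```

View pics/c1.png

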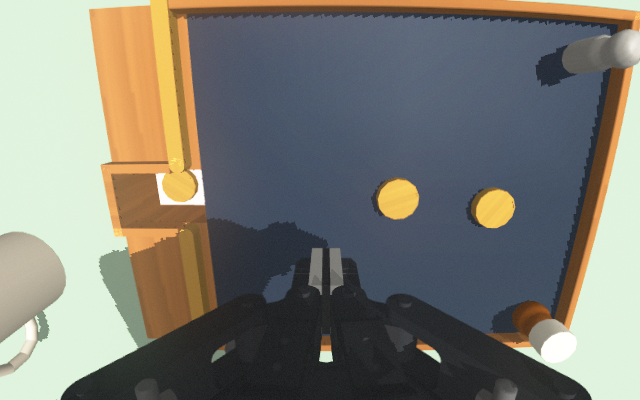

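The second blank, at (397,198), is aligned at tray x of about 0. There is a 38 mm gap between it and the third at (494,207), so I descend in between and push.

```bash
python3 - <<'E'
from tray import *
go(0,-59.5,85); go(0,-59.5,ZP,120)
go(0,75,ZP,80); print(bot.read_force())
go(0,97,ZP,50); print(bot.read_force())
go(0,88,ZP,100); go(0,60,85); go(-20,20,130)
look('c2')
E
```

```text
[-0.14240493  0.24935036 -0.50585177]
[ 0.1906948  -0.23101424  0.14548895]
t 18.6167
[488.5 197.1] 1155 [471 178  37  39] [ -6.3 -93.7]
```

View pics/c2.png

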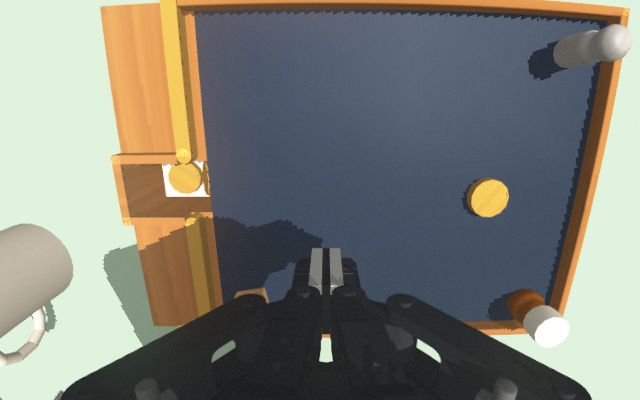

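The second blank is off the deck, but a sliver at (207,178) suggests it is standing on edge against the deck end. I'll look closer.

```bash
python3 - <<'E'
from tray import *
go(-60,100,130,250)
look('c3')
im=cv2.imread('pics/c3.png');print(proj(cam('wrist'),[[*W(0,132),6],[*W(-19,104),50],[*W(19,160),50]]))
E
```

```text
t 19.175
[606.2 142.1] 1138 [589 123  36  40] [ -6.6 -93.5]
[[286.48334362 124.1803509 ]
 [320.38041721 155.51019279]
 [235.76602795  98.57830636]]
```

View pics/c3.png

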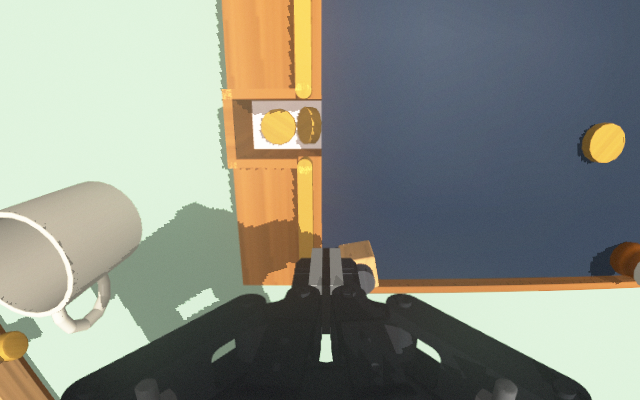

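Both are in the slot: one is flat at (279,127) and one leans below deck level at (310,125). The gate is clear. Now the third blank.

```bash
python3 - <<'E'
from tray import *
go(-40,-20,110,250);go(-40,-93.7,85,200); go(-40,-93.7,ZP,120)
go(-25,-93.7,ZP,50)
go(-35,-93.7,ZP); go(-35,-93.7,85); go(-15,-50,120)
look('b1')
go(0,-125,85); go(0,-125,ZP,120)
go(0,75,ZP,90); print(bot.read_force())
go(0,99,ZP,60); print(bot.read_force())
go(0,88,ZP,100); go(0,60,85); go(-60,100,130)
look('b2')
E
```

```text
t 22.2833
[393.4 196.2] 1316 [374 176  41  41] [  1.6 -94.5]
[ 0.11435156  0.92436419 -0.22591231]
[-0.62613796 -0.26365573  0.34185547]
t 27.4417
```

View pics/b2.png

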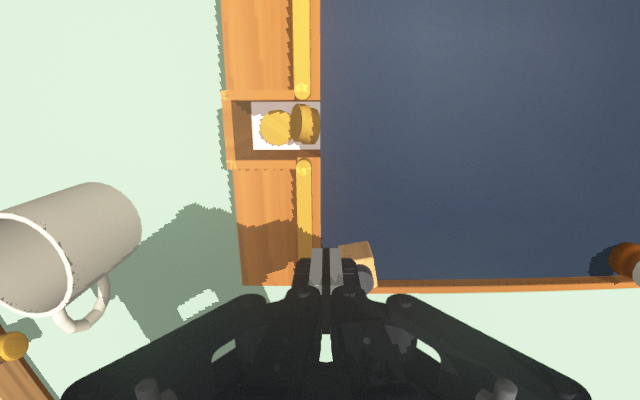

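The deck is clear of blanks. I'll zoom into the slot to count three and check their heights, and look from a second position.

```bash
python3 - <<'E'
from tray import *
go(-70,130,110,200)
look('b3')
a=cv2.imread('pics/b2.png')[85:165,210:330]; c=proj(cam('wrist'),[[*W(0,132),20]])[0].astype(int); print(c)
b=cv2.imread('pics/b3.png')[max(c[1]-45,0):c[1]+45,c[0]-60:c[0]+60]
f=lambda i:cv2.resize(i,(390,300*1),interpolation=cv2.INTER_CUBIC)
cv2.imwrite('pics/z3.png',np.hstack([f(a),f(b)]))
go(-20,-20,230,250)
look('b4')
E
```

```text
t 27.825
[322 112]
t 28.8167
```

View pics/z3.png

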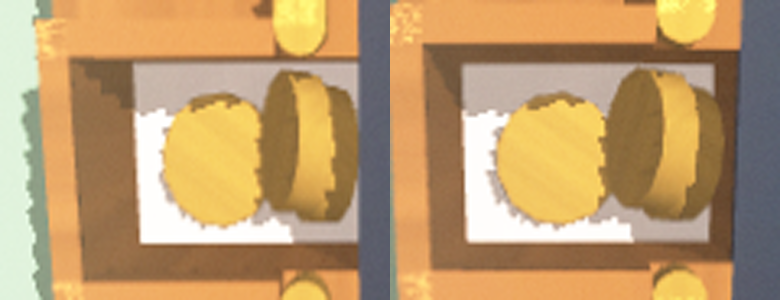

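View pics/b4.png

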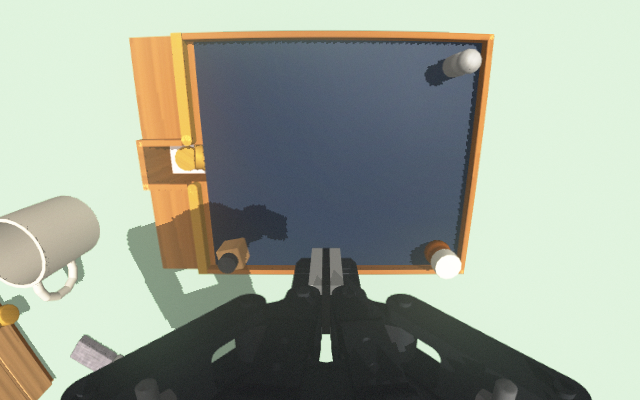

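```bash
python3 - <<'E'
from tray import *
R=rot(bot.read_tcp_rot());i=bot.camera_info('wrist');Tc=i['T_tool_cam'];K,d,_,_=cam('wrist')
def at(x,y,z): return (K,d,R@Tc[:3,:3],R@Tc[:3,3]+np.array([*W(x,y),z]))
c1,c2=at(-60,100,130),at(-70,130,110)
def tri(u1,u2):
    P=[K@np.c_[c[2].T,-c[2].T@c[3]] for c in (c1,c2)]
    un=[cv2.undistortPoints(np.array([[u]],float),K,d,P=K).reshape(2,1) for u in (u1,u2)]
    X=cv2.triangulatePoints(P[0],P[1],*un).ravel();X=X[:3]/X[3];return T(X[:2]).round(1),X[2].round(1)
A=lambda x,y:(210+x*120/390,85+y*80/300)
B=lambda x,y:(262+(x-390)*120/390,67+y*90/300)
print('top of standing blank rim',tri(A(297,70),B(658,68)),tri(A(322,217),B(680,212)))
print('flat blank',tri(A(212,160),B(550,160)))
bot.dwell(1.0)
c=cam('wrist');im=bot.capture('wrist');print(np.abs(im.astype(int)-cv2.imread('pics/b4.png')[:,:,::-1])[130:190,130:215].max())
# standers vs w1 start (same method, top centres)
print('stake',T(ray(c,[(228,261)],90)[0,:2]),'jar',T(ray(c,[(446,265)],90)[0,:2]),'punch',T(ray(c,[(468,61)],97)[0,:2]),bot.read_t())
E
```

```text
top of standing blank rim (array([ 15.9, 118. ]), np.float64(30.2)) (array([-12.3, 112.9]), np.float64(29.4))
flat blank (array([ -2.4, 140.9]), np.float64(9.3))
117
stake [-90.65456194  76.17813921] jar [ -95.07014792 -138.59468007] punch [  90.83476679 -134.73143835] 29.8667
```

The rims are at about z = 30, well below the 50 mm deck. The picture difference of 117 needs explaining before I hand in: it could be arm settling or a blank moving.

```bash
python3 - <<'E'
from tray import *
p=bot.read_position();look('b5');bot.dwell(0.5);look('b6')
I=[cv2.imread(f'pics/{n}.png') for n in('b4','b5','b6')]
d=lambda a,b:(cv2.absdiff(a,b).max(2)>40)
for a,b in((0,1),(1,2)): print(d(I[a],I[b])[130:190,130:215].sum(),d(I[a],I[b])[:240].sum())
cv2.imwrite('pics/z6.png',np.hstack([cv2.resize(i[125:195,125:225],(266,186),interpolation=cv2.INTER_CUBIC) for i in I]))
E
```

```text
t 29.9167
t 30.4667
201 2079
4 28
```

View pics/z6.png

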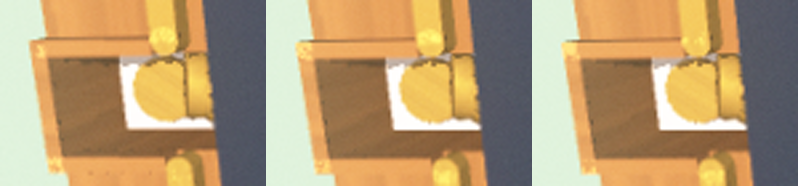

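The difference was the arm settling: the whole image shifted, and the last two frames match with only noise between them. All three blanks rest in the slot, so I'm handing in.

```bash
python3 -c "
from cell import bot
print(bot.read_force(),bot.read_t());print(bot.sign_off())"
```

```text
[1.00038503 0.68135892 0.1382912 ] 30.4667
the job is handed in; nothing more can be done
None
```

I pushed all three blanks through the gate one at a time with the closed fingertips. Each was slid sideways into line with the gate, then pushed along +y until it dropped into the slot. I saw each blank in the slot before starting the next, and signed off at 30.5 s of the 58 s allowed.

- **Blanks:** All three are in the slot. One lies flat on the floor, and the other two stand on edge, leaning against the deck end. Their rims are at about z = 30 mm, well below the 50 mm deck. The last two pictures, 0.5 s apart, showed no change.
- **Punch, jar and stake:** All three are still standing. My position readings before and after agree to within 1 mm for the punch and jar, and about 3 mm for the stake. The stake's position came from hand-picked pixels, and the fingers never went near it at deck height.
- **Other bench items:** I did not measure the mug, hammer, graver or brush again at the end. The arm stayed over the tray while pushing.
- **Checks that disagreed:** A first comparison of two pictures showed a large difference, which was the arm settling after its move. The tray's +x edge measured about 1.3 mm off my fitted frame, well within the 5 mm clearance on each side of the gate.

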